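# Free the spent orange sensor cartridge from under its spring finger

### The arm

A 6-joint arm with a two-finger parallel gripper is mounted at the origin on the work surface. World frame = base frame: x ahead of the robot, y to its left, z up, the work surface at z = 0. Lengths are in mm, angles in rad, forces in N, time in s.
With the tool pointing down it reaches from about 350 to 775 mm from the base axis. Payload 7.3 kg.
Tool frame: the origin (TCP) lies midway between the tips of the shut fingers; the grasp point (between the pads) lies 19 mm behind it; z points along the fingers, y is the line along which they close (so a half turn about z gives the same grasp; the last joint's range is limited). The gripper opens to 92 mm and grips with 3 to 60 N. Pads are 19 mm wide; open, the fingers measure 130 mm over their backs; the gripper's body (75 mm by 190 mm) begins 47 mm behind the grasp point.
Start: joints at [1.1, 0.342, 1.524, -0, 1.275, -0.146], TCP at [167.523, 497.575, 226.741] pointing down, gripper open.
Joint ranges: [-2.53, 2.53], [-0.77, 2.02], [0.04, 2.7], [-1, 4.14], [0.28, 2.66], [-3.11, 3.11]. Speed limits (rad/s): [2.57, 2.57, 3.14, 3.14, 3.14, 3.14].

### API

Orientations are given as [roll, pitch, yaw] about the fixed x, y, z axes, in that order (R = Rz(yaw) Ry(pitch) Rx(roll)).
In Python, from plant import readout, vision, order, models gives the robot as it stands. The module is installed in compiled form; this text tells all that it offers.
- The arm moves only by the tool step_arm, never from a script. Its argument "series" is text: rows parted by semicolons, each of 7 numbers parted by spaces: the gripper's target within -1 to 1 (shut at 1, half-way at 0, fully open at -1), then the shift along the tool's x, y, z each as a share of 80 mm, from -1 to 1, then the turn, a rotation vector about the tool's x, y, z each as a share of 2 pi rad, from -1 to 1. In form: jaw x y z ax ay az; .... A call has 1 to 20 rows; each row is the pose to reach, as a shift and turn from the pose commanded when the call began, along the tool's axes at that moment, turning the shorter way round; what a row does not reach only later rows make up. A row lasts 1/10 s, in which the tool goes at most 50 mm and 8.59 degrees, less where a joint would pass 70% of its speed; a pose out of reach is approached as far as the arm can. A call with a number of a shift or a turn outside -1 to 1 is refused whole. A call with a gripper value outside its range is refused whole. The fingers move at their own pace and stop on an object; the grip force is fixed at half the most. Time passes only in rows, so rows that repeat a pose let the fingers close. It gives the time, the measured TCP pose, the force, the opening and the grip force at its end, in the units of the state.
- readout.get_obs(): the state, without advancing time (a new reading comes with each control period).
- vision.capture(name): name is "scene" or "top"; returns a dict with "frame" (480x640x3 uint8, red, green, blue), "depth" (480x640 float32, mm along the optical axis (not along the pixel's ray), 0 where there is no reading), "fovy" (degrees; the focal length in pixels is half the picture's height over the tangent of half this angle, whatever the lens; pixels are square), "cx", "cy" (the principal point, pixels), "rvec" (rotation vector, rad) and "tvec" (3), from world to camera coordinates, as OpenCV has them. Camera axes: x right, y down, z forward; pixel columns grow to the right and rows downward; lengths in mm; the calibration is good to about 2 mm. A picture is of the moment at which its call begins.
- order.close_job(): hands the job in; it is judged then, once.
Trained networks look in a picture, given as the dict that the camera call returned (one of the last four; its "shot" number tells which), for a name from the list of things; names that differ only in an ending like _2 or _b are one class to them, and where a whole thing is asked for, a point or a joint stands for the part that bears it (a point fixed in the world has none). Each returns a list of dicts, best first, with "p" (0 to 1); they miss things now and then, are a little off and sometimes report something else, mostly with a low value. They report only what shows in the picture. A call takes as long as a camera call. They do not tell look-alikes from the thing itself.
- models.look_for(picture, thing): "position" ([column, row] in pixels, amid what is visible of it).
- models.pinpoint(picture, thing): "position" ([column, row] in pixels: a listed point, or the origin of a listed thing).
The state is a dict: "time": time; "joint_positions": joint angles; "dq": joint speeds; "tau": joint torques, N m; "tool_pos": TCP position; "tcp_rot": TCP orientation; "contact_force": force on the tool from outside, world axes, zero at the start; "moment": the same for the moment, N m; "grip_width": finger opening in mm; "finger_force": force on a finger pad.
Only numpy, scipy, OpenCV 4.12 (cv2) and the standard library are available. Lean on these libraries where they do the work, as an engineer would, in place of code of your own. Each camera call takes 0.05 s, during which the arm holds its last target. There are 200 camera calls.

### The job

The orange sensor cartridge is spent. Push back the upright release lever of its holder so that the spring finger lifts off the cartridge and stays up, then lift the cartridge out and set it down flat in the grey return tray (do not drop it), leaving the finger up. Do not pull the cartridge out from under the closed finger, and leave the blue cartridge clamped under its own finger.

Things in the scene. Friction and masses are not known exactly. Their poses are not given: they have to be found in the camera images.
- orange_cartridge: Orange plate 100 (x) x 60 (y) x 10 mm with an upright grip fin on its middle, 40 (x) x 12 (y) mm, top 49 mm above the underside; 0.1 to 0.21 kg. Origin: centre of underside, z up; +x points to its clamp. It lies with 2 mm play in an aluminium holder, underside 12 mm above the table, rims to 21 mm; lifts straight out. At the start the finger tip presses on it at x = +40 mm.
- orange_bar (a point): Centre of the black cross bar (14 mm thick, 44 mm long) on top of the orange holder's release lever; at the start 100 mm above the table, at x = +92, y = 0 of the cartridge, bar along the cartridge's y. The hinge lies 58 mm straight below it, axis along y; push the bar along the cartridge's +x, away from the cartridge. Clamp cheeks reach 54 mm above the table.
- orange_finger (a joint): Angle of the orange holder's finger and lever (one rigid piece), rad: 0 = finger down on the cartridge, lever upright; 1.6 = finger fully up, lever laid over. An over-centre spring resists with about 6 N at the bar at first, ever less as it moves; past about 0.75 it takes over and swings it to 1.6, where it stays. Up, the finger reaches 100 mm above the table, beside the hinge, clear of the cartridge.
- blue_finger (a joint): The same for the second holder, of the same make, with a blue cartridge of the same shape (bystander): 0 = finger down on the blue cartridge, where it must stay.
- return_tray: Grey open tray, fixed to the table, 200 (x) x 150 (y) x 30 mm outside, walls 5 mm, inner floor 5 mm above the table. Origin: centre of its underside, z up.
Not all that is in view belongs to the job. Several things have the shape of the orange_cartridge; the one meant has the colours described above.

How it is judged:
By the outcome, as a careful person would: the job done as asked, in the order asked, and still so for the second after the job is handed in, with the robot touching nothing.
It also fails if it takes over 51 s, if anything falls off the work surface, if the arm or the gripper's body presses on something with over 40 N, if the wrist force passes 120 N, or if a joint passes its speed limit or range.

## Working session

There is one attempt and no reset: what is moved stays moved. The work goes in short steps, Python scripts to look and compute and a tool call to move; the robot and the scene stay as the last step left them, time stands still between calls to the robot, and variables do not carry over. Pictures are saved under pics/ and viewed, at most 10 in all, crops included, and the job is handed in when it is done.

Besides the shell and the picture viewer there is one more tool, called after "Call:" by a JSON object that holds its "api" and its "payload", one argument or row to a line. step_arm: Moves the arm, as the interface text tells. Shift numbers are shares of 80 mm and turn numbers shares of 2 pi rad, none past 1 either way. Its arguments: {"type":"object","properties":{"series":{"type":"string"}},"required":["series"]}

```bash
mkdir -p pics; cat > h.py <<'E'
import numpy as np, cv2
from plant import readout, vision, order, models
def cam(p):
    f=p["frame"].shape[0]/2/np.tan(np.radians(p["fovy"])/2)
    R=cv2.Rodrigues(np.array(p["rvec"],float))[0]; return f,R,np.array(p["tvec"],float).ravel()
def ray_z(p,uv,z):  # pixel -> world at height z
    f,R,t=cam(p); d=R.T@np.array([(uv[0]-p["cx"])/f,(uv[1]-p["cy"])/f,1]); c=-R.T@t
    return c+d*(z-c[2])/d[2]
def cloud(p):
    f,R,t=cam(p); D=p["depth"]; v,u=np.indices(D.shape)
    P=np.stack([(u-p["cx"])/f*D,(v-p["cy"])/f*D,D],-1); return (P-t)@R
def proj(p,X):
    f,R,t=cam(p); c=R@np.array(X,float)+t; return c[:2]/c[2]*f+[p["cx"],p["cy"]]
def save(n,im): cv2.imwrite("pics/"+n,cv2.cvtColor(im,cv2.COLOR_RGB2BGR))
E
python3 - <<'E'
from h import *
np.set_printoptions(precision=1,suppress=True)
for n in("scene","top"):
    p=vision.capture(n); save(n+"1.png",p["frame"])
    print(n,p["fovy"],p["cx"],p["cy"],"cam at",-cam(p)[1].T@cam(p)[2])
    W=cloud(p)
    for t,z in(("orange_cartridge",12),("orange_bar",100),("return_tray",0)):
        for r in models.pinpoint(p,t)[:5]:
            print(t,np.array(r["position"]),round(r["p"],2),ray_z(p,r["position"],z))
E
```

```text
scene 44.636789800314695 311.5387705397901 235.04480667892494 cam at [1308.9  275.   715.1]
orange_cartridge [211.3 264. ] 0.95 [ 458.2 -245.7   12. ]
orange_cartridge [245.4 221.6] 0.92 [ 286.  -246.4   12. ]
orange_cartridge [209.9 198. ] 0.65 [ 210.8 -375.2   12. ]
orange_cartridge [152.  253.1] 0.55 [ 460.1 -384.5   12. ]
orange_bar [180.6 247.5] 0.95 [ 534.3 -260.1  100. ]
return_tray [319.  287.4] 0.66 [451.3 -15.3   0. ]
top 44.99034362795684 315.995521793582 248.24281424123328 cam at [ 189.2  -41.6 1339.6]
orange_cartridge [390.  314.8] 0.91 [ 265.  -249.5   12. ]
orange_cartridge [446.9 178.4] 0.9 [ 591.5 -388.7   12. ]
orange_cartridge [454.6 241.7] 0.72 [ 437.9 -403.1   12. ]
orange_cartridge [449.  342.3] 0.57 [ 204.7 -383.9   12. ]
orange_cartridge [390.3 233.8] 0.55 [ 453.9 -251.7   12. ]
orange_bar [396.9 187.9] 0.65 [ 540.5 -253.4  100. ]
return_tray [287.6 238.7] 0.61 [440.  -11.3   0. ]
```

View pics/scene1.png

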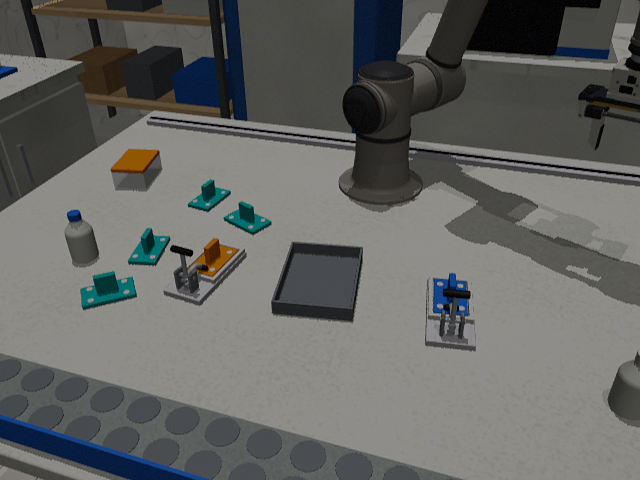

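View pics/top1.png

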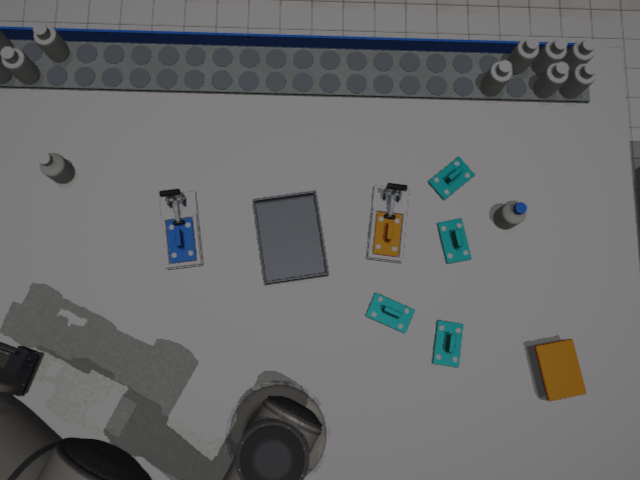

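Candidates in the top view: orange plate with fin in its holder (389,233), blue one clamped (181,238), teal look-alikes (390,313), (452,178), (454,241), (448,343), and an orange box lid (560,369). By the description it is the plate at (389,233); I'll check it in a crop and measure it.

```bash
python3 - <<'E'
from h import *
np.set_printoptions(precision=1,suppress=True)
o=readout.get_obs(); print(o["tool_pos"],o["tcp_rot"])
for n in("top","scene"):
    p=vision.capture(n); W=cloud(p); F=p["frame"]; hsv=cv2.cvtColor(F,cv2.COLOR_RGB2HSV)
    ok=p["depth"]>0
    near=ok&(np.hypot(W[...,0]-470,W[...,1]+252)<130)
    m=near&(hsv[...,0]>8)&(hsv[...,0]<25)&(hsv[...,1]>150)
    pl=m&(W[...,2]<30); fin=m&(W[...,2]>40)
    r=cv2.minAreaRect(W[pl][:,:2].astype(np.float32)); print(n,"plate",pl.sum(),r,np.median(W[pl][:,2]))
    print("fin top",fin.sum(),W[fin].mean(0) if fin.any() else"")
    b=near&(W[...,2]>90); 
    if b.any():
        r=cv2.minAreaRect(W[b][:,:2].astype(np.float32)); print("bar",b.sum(),W[b].mean(0),r,W[b][:,2].max())
    t=ok&(abs(W[...,0]-445)<140)&(abs(W[...,1]+13)<110)&(W[...,2]>20)&(W[...,2]<40)
    print("tray",cv2.minAreaRect(W[t][:,:2].astype(np.float32)))
    if n=="top":c=F[160:290,330:460]
    else:c=F[215:315,130:260]
    save(n+"crop.png",cv2.resize(c,None,fx=4,fy=4,interpolation=cv2.INTER_CUBIC))
E
```

```text
[167.5 497.5 226.6] [-3.1 -0.   2.8]
top plate 731 ((453.29815673828125, -243.05953979492188), (59.93013381958008, 102.55673217773438), 83.28695678710938) 20.871443346270503
fin top 118 [ 450.8 -240.7   57.2]
bar 124 [ 542.2 -250.6  103.9] ((542.5672607421875, -251.3450469970703), (43.470821380615234, 14.371058464050293), 84.20801544189453) 112.40649202542276
tray ((441.3589782714844, -15.784568786621094), (201.98193359375, 150.16319274902344), 9.371014595031738)
scene plate 511 ((451.0638427734375, -244.8232421875), (67.24777221679688, 104.38436889648438), 83.60547637939453) 22.470589568886126
fin top 197 [ 458.8 -240.5   53.5]
bar 174 [ 548.4 -250.5  103.1] ((546.6298828125, -251.40155029296875), (44.4213752746582, 13.97226619720459), 87.12882995605469) 110.46964622828041
tray ((442.4302673339844, -17.19762420654297), (207.9542999267578, 150.40794372558594), 9.31261157989502)
```

View pics/topcrop.png

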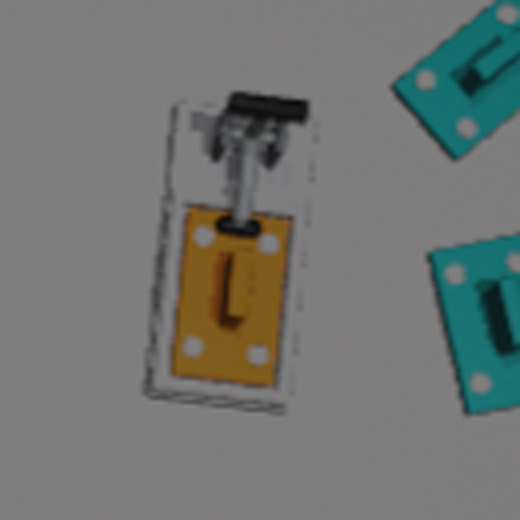

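The crop shows the orange plate with its fin at (235,290) and the black finger tip on it at (240,225). Its black lever bar is at (268,107), so the choice is right. Yaw is about -0.105.

```bash
cat >> h.py <<'E'
from scipy.spatial.transform import Rotation as Ro
def go(target,yaw):  # shares of shift and turn, from the present pose
    o=readout.get_obs(); R=Ro.from_euler("xyz",o["tcp_rot"]); G=Ro.from_euler("xyz",[np.pi,0,yaw])
    print("pos",o["tool_pos"],"rot",o["tcp_rot"],"t",o["time"])
    print("shift shares",np.round(R.inv().apply(np.array(target)-o["tool_pos"])/80,3),"turn",np.round((R.inv()*G).as_rotvec()/2/np.pi,4))
E
python3 - <<'E'
from h import *
go([502,-247,140],3.037)
E
```

```text
pos [167.51049622 497.55523876 226.73428047] rot [ 3.14153044e+00 -1.75944571e-05  2.81681384e+00] t 0.5
shift shares [-6.932 -7.486  1.084] turn [ 0.    -0.    -0.035]
```

Call:
{"api": "step_arm", "payload": {
  "series": "1 -1 -0.8 0 0 0 0;1 -1 -0.8 0 0 0 0;1 -1 -0.8 0 0 0 0"
}}

```text
time: 0.8
tool_pos: [224.8, 407.9, 226.7]
tcp_rot: [-3.14, 0.001, 2.813]
contact_force: [-0.2, 0.1, -0.4]
grip_width: 72.0
finger_force: 0.0
```

Call:
{"api": "step_arm", "payload": {
  "series": "1 -1 -0.8 0 0 0 0;1 -1 -0.8 0 0 0 0;1 -1 -0.8 0 0 0 0"
}}

```text
time: 1.1
tool_pos: [280.5, 322.0, 226.9]
tcp_rot: [-3.141, 0.001, 2.812]
contact_force: [-0.5, 1.7, 0.6]
grip_width: 48.3
finger_force: 0.0
```

Call:
{"api": "step_arm", "payload": {
  "series": "1 -1 -1 0 0 0 0;1 -1 -1 0 0 0 0;1 -1 -1 0 0 0 0"
}}

```text
time: 1.4
tool_pos: [329.9, 221.6, 226.9]
tcp_rot: [-3.141, 0.001, 2.814]
contact_force: [-0.7, -1.0, 0.4]
grip_width: 24.7
finger_force: 0.0
```

Call:
{"api": "step_arm", "payload": {
  "series": "1 -1 -1 0 0 0 0;1 -1 -1 0 0 0 0;1 -1 -1 0 0 0 0"
}}

```text
time: 1.7
tool_pos: [380.8, 119.9, 227.0]
tcp_rot: [3.142, 0.002, 2.814]
contact_force: [0.8, 0.9, 0.1]
grip_width: 1.9
finger_force: 0.0
```

Call:
{"api": "step_arm", "payload": {
  "series": "1 -1 -1 0 0 0 0;1 -1 -1 0 0 0 0;1 -1 -1 0 0 0 0"
}}

```text
time: 2.0
tool_pos: [431.3, 18.3, 226.9]
tcp_rot: [-3.141, 0.002, 2.814]
contact_force: [0.9, 0.4, 0.4]
grip_width: 0.3
finger_force: 0.0
```

Call:
{"api": "step_arm", "payload": {
  "series": "1 -0.9 -1 0 0 0 0;1 -0.9 -1 0 0 0 0;1 -0.9 -1 0 0 0 0"
}}

```text
time: 2.3
tool_pos: [473.8, -80.7, 226.5]
tcp_rot: [-3.141, 0.002, 2.814]
contact_force: [0.8, 0.9, -0.2]
grip_width: 0.4
finger_force: 0.0
```

Call:
{"api": "step_arm", "payload": {
  "series": "1 -0.7 -1 0 0 0 0;1 -0.7 -1 0 0 0 0;1 -0.7 -1 0 0 0 -0.035;1 -0.7 -1 0 0 0 -0.035"
}}

```text
time: 2.7
tool_pos: [499.8, -171.0, 226.2]
tcp_rot: [3.14, -0.001, 3.04]
contact_force: [-0.2, 0.8, -0.9]
grip_width: 0.4
finger_force: 0.0
```

```bash
python3 - <<'E'
from h import *
go([502,-247,140],3.037)
E
```

```text
pos [ 499.78380971 -171.01648357  226.15309359] rot [ 3.14035936e+00 -8.16817003e-04  3.04004623e+00] t 2.7
shift shares [-0.125 -0.943  1.076] turn [ 0.0002 -0.0001  0.0005]
```

Call:
{"api": "step_arm", "payload": {
  "series": "1 -0.1 -0.95 0 0 0 0;1 -0.1 -0.95 0.5 0 0 0;1 -0.1 -0.95 1 0 0 0;1 -0.1 -0.95 1 0 0 0"
}}

```text
time: 3.1
tool_pos: [496.9, -244.9, 141.7]
tcp_rot: [3.136, -0.01, 3.036]
contact_force: [-0.6, -0.4, -0.2]
grip_width: 0.4
finger_force: 0.0
```

Call:
{"api": "step_arm", "payload": {
  "series": "1 0 0 0.4 0 0 0;1 0 0 0.6 0 0 0;1 0 0 0.8 0 0 0;1 0 0 0.8 0 0 0"
}}

```text
time: 3.5
tool_pos: [499.6, -245.9, 82.7]
tcp_rot: [3.14, -0.002, 3.038]
contact_force: [0.3, 0.8, 0.9]
grip_width: 0.5
finger_force: 0.0
```

```bash
python3 - <<'E'
from h import *
go([544,-251,78],3.037)
p=vision.capture("scene"); c=p["frame"][195:315,120:280]
save("pre.png",cv2.resize(c,None,fx=4,fy=4,interpolation=cv2.INTER_CUBIC))
E
```

```text
pos [ 499.60531807 -245.86356463   82.65216511] rot [ 3.14008191e+00 -1.73862596e-03  3.03808972e+00] t 3.5
shift shares [-0.559 -0.007  0.057] turn [ 0.0002 -0.0003  0.0002]
```

View pics/pre.png

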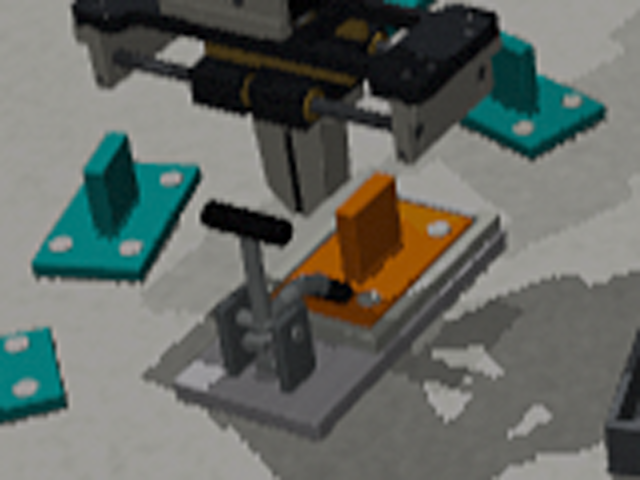

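Picture: shut fingers at (300,190), just behind the bar (245,222); the spring finger is down on the cartridge at (340,290). Now the push.

Call:
{"api": "step_arm", "payload": {
  "series": "1 -0.15 0 0.05 0 0 0;1 -0.3 0 0.05 0 0 0;1 -0.36 0 0.05 0 0 0;1 -0.42 0 0.05 0 0 0;1 -0.48 0 0.06 0 0 0;1 -0.54 0 0.07 0 0 0;1 -0.6 0 0.08 0 0 0;1 -0.66 0 0.09 0 0 0;1 -0.72 0 0.1 0 0 0;1 -0.78 0 0.1 0 0 0;1 -0.84 0 0.1 0 0 0;1 -0.9 0 0.1 0 0 0;1 -0.9 0 0.1 0 0 0"
}}

```text
time: 4.85
tool_pos: [572.5, -255.4, 75.3]
tcp_rot: [-3.141, 0.002, 3.037]
contact_force: [-0.5, 1.0, -0.2]
grip_width: 0.4
finger_force: 0.0
```

```bash
python3 - <<'E'
from h import *
go([544,-251,78],3.037)
p=vision.capture("scene"); c=p["frame"][195:315,120:280]
save("push.png",cv2.resize(c,None,fx=4,fy=4,interpolation=cv2.INTER_CUBIC))
E
```

```text
pos [ 572.46156429 -255.37354636   75.27928525] rot [-3.14104094e+00  2.30200631e-03  3.03712535e+00] t 4.85
shift shares [ 0.359  0.017 -0.035] turn [-0.0001  0.0004  0.    ]
```

View pics/push.png

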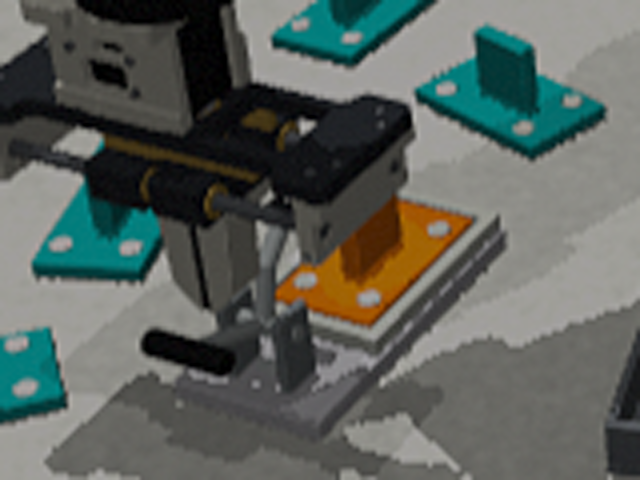

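Picture: the lever is laid over (bar at 190,352), the finger stands up (270,270) and the cartridge is free. I'll rise straight up, then move over the fin.

Call:
{"api": "step_arm", "payload": {
  "series": "1 0 0 -0.5 0 0 0;1 0 0 -1 0 0 0;0 0 0 -1 0 0 0;0 0 0 -1 0 0 0"
}}

```text
time: 5.3
tool_pos: [571.5, -255.4, 155.9]
tcp_rot: [-3.141, 0.003, 3.037]
contact_force: [-0.4, 0.1, -1.0]
grip_width: 11.9
finger_force: 0.0
```

Call:
{"api": "step_arm", "payload": {
  "series": "0 1 0 0 0 0 0;0 1 0 0 0 0 0;0 1 0 0 0 0 0"
}}

```text
time: 5.6
tool_pos: [487.5, -245.5, 153.0]
tcp_rot: [3.139, -0.006, 3.035]
contact_force: [0.2, 0.2, 0.2]
grip_width: 35.5
finger_force: 0.0
```

```bash
python3 - <<'E'
from h import *
np.set_printoptions(precision=1,suppress=True)
for n in("top","scene"):
    p=vision.capture(n); W=cloud(p); hsv=cv2.cvtColor(p["frame"],cv2.COLOR_RGB2HSV)
    m=(p["depth"]>0)&(np.hypot(W[...,0]-453,W[...,1]+243)<90)&(hsv[...,0]>8)&(hsv[...,0]<25)&(hsv[...,1]>150)&(W[...,2]<66)
    pl=m&(W[...,2]<30)
    if pl.sum()>50: print(n,pl.sum(),cv2.minAreaRect(W[pl][:,:2].astype(np.float32)))
    for r in models.pinpoint(p,"orange_cartridge")[:5]: print(r["p"],ray_z(p,r["position"],12))
go([452.5,-242.5,30],3.037)
E
```

```text
0.92 [ 268.9 -252.7   12. ]
0.74 [ 439.5 -398.4   12. ]
scene 586 ((451.8338623046875, -245.86373901367188), (66.43769073486328, 104.98847961425781), 84.70394134521484)
0.81 [ 449.5 -248.3   12. ]
0.79 [ 297.1 -235.7   12. ]
0.66 [ 465.8 -384.2   12. ]
0.57 [ 602.5 -395.7   12. ]
0.53 [ 222.7 -380.3   12. ]
pos [ 492.3 -247.1  154.3] rot [3.1 0.  3. ] t 5.8
shift shares [0.5 0.  1.6] turn [ 0.  0. -0.]
```

Call:
{"api": "step_arm", "payload": {
  "series": "0 0.5 0 0 0 0 0;0 0.5 0 0.4 0 0 0;0 0.5 0 0.8 0 0 0;0 0.5 0 0.8 0 0 0;0 0.5 0 0.8 0 0 0"
}}

```text
time: 6.3
tool_pos: [452.4, -242.8, 90.7]
tcp_rot: [3.141, -0.001, 3.037]
contact_force: [0.2, -0.2, -0.3]
grip_width: 46.0
finger_force: 0.0
```

```bash
python3 - <<'E'
from h import *
go([452.5,-242.5,30],3.037)
p=vision.capture("scene"); c=p["frame"][195:315,120:280]
save("desc.png",cv2.resize(c,None,fx=4,fy=4,interpolation=cv2.INTER_CUBIC))
E
```

```text
pos [ 452.38459919 -242.77683086   90.66209846] rot [ 3.14106691e+00 -6.32222903e-04  3.03723622e+00] t 6.3
shift shares [-0.002  0.003  0.758] turn [ 0.0001 -0.0001  0.    ]
```

View pics/desc.png

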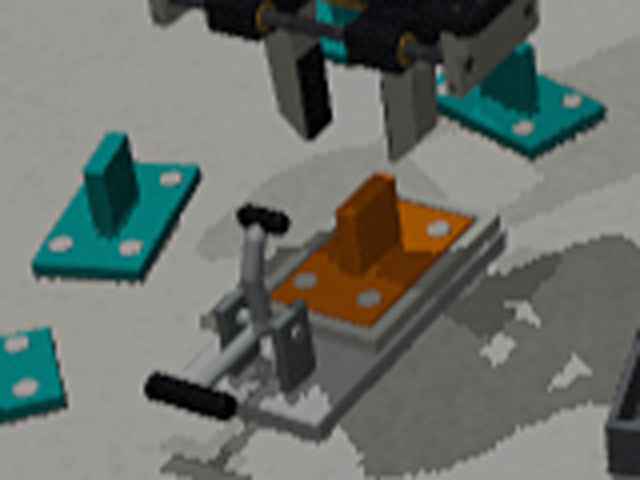

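Picture: the finger is fully up (262,215), the lever is down (190,395) and the open fingers (310,135)/(405,155) straddle the fin (368,180). I'll descend and grip.

Call:
{"api": "step_arm", "payload": {
  "series": "0 0 0 0.3 0 0 0;0 0 0 0.5 0 0 0;0 0 0 0.65 0 0 0;0 0 0 0.76 0 0 0;0 0 0 0.76 0 0 0;1 0 0 0.76 0 0 0;1 0 0 0.76 0 0 0;1 0 0 0.76 0 0 0;1 0 0 0.76 0 0 0;1 0 0 0.76 0 0 0;1 0 0 0.76 0 0 0;1 0 0 0.76 0 0 0;1 0 0 0.76 0 0 0"
}}

```text
time: 7.65
tool_pos: [451.8, -242.8, 30.2]
tcp_rot: [-3.141, 0.0, 3.037]
contact_force: [-0.7, -0.1, 4.0]
grip_width: 11.9
finger_force: 30.0
```

Call:
{"api": "step_arm", "payload": {
  "series": "1 0 0 -0.1 0 0 0;1 0 0 -0.2 0 0 0;1 0 0 -0.4 0 0 0;1 0 0 -0.6 0 0 0;1 0 0 -0.8 0 0 0;1 0 0 -1 0 0 0;1 0 0 -1 0 0 0"
}}

```text
time: 8.35
tool_pos: [452.8, -243.5, 112.2]
tcp_rot: [-3.139, 0.004, 3.037]
contact_force: [0.5, -0.4, -1.3]
grip_width: 11.8
finger_force: 30.0
```

```bash
python3 - <<'E'
from h import *
go([442,-16,110],3.14159+0.163)
E
```

```text
pos [ 452.81153022 -243.45174549  112.21481066] rot [-3.13937341  0.00398423  3.03678043] t 8.35
shift shares [0.432 2.813 0.02 ] turn [-0.0004  0.0006 -0.0426]
```

Call:
{"api": "step_arm", "payload": {
  "series": "1 0.14 0.4 0 0 0 0;1 0.14 0.7 0 0 0 0;1 0.14 1 0 0 0 0;1 0.14 1 0 0 0 0"
}}

```text
time: 8.75
tool_pos: [448.2, -159.4, 109.3]
tcp_rot: [3.14, -0.002, 3.039]
contact_force: [-0.5, -0.1, -1.6]
grip_width: 11.7
finger_force: 30.0
```

Call:
{"api": "step_arm", "payload": {
  "series": "1 0.14 0.4 0 0 0 0;1 0.14 0.7 0 0 0 0;1 0.14 1 0 0 0 0;1 0.14 1 0 0 0 0"
}}

```text
time: 9.15
tool_pos: [445.9, -79.6, 109.5]
tcp_rot: [3.141, -0.001, 3.039]
contact_force: [0.4, -1.1, -2.7]
grip_width: 12.0
finger_force: 30.0
```

Call:
{"api": "step_arm", "payload": {
  "series": "1 0.14 0.4 0 0 0 -0.02;1 0.14 0.8 0 0 0 -0.043;1 0.14 0.8 0 0 0 -0.043;1 0.14 0.8 0 0 0 -0.043;1 0.14 0.8 0 0 0 -0.043"
}}

```text
time: 9.65
tool_pos: [442.0, -17.6, 109.8]
tcp_rot: [-3.141, 0.0, -2.978]
contact_force: [-0.3, -0.4, -0.6]
grip_width: 11.7
finger_force: 30.0
```

```bash
python3 - <<'E'
from h import *
go([442,-16,24],3.14159+0.163)
p=vision.capture("scene"); c=p["frame"][180:330,240:440]
save("over.png",cv2.resize(c,None,fx=4,fy=4,interpolation=cv2.INTER_CUBIC))
E
```

```text
pos [441.96432732 -17.59500675 109.79780426] rot [-3.14121997e+00  6.34642182e-05 -2.97843714e+00] t 9.65
shift shares [-0.004  0.02   1.072] turn [-0.0001  0.      0.    ]
```

View pics/over.png

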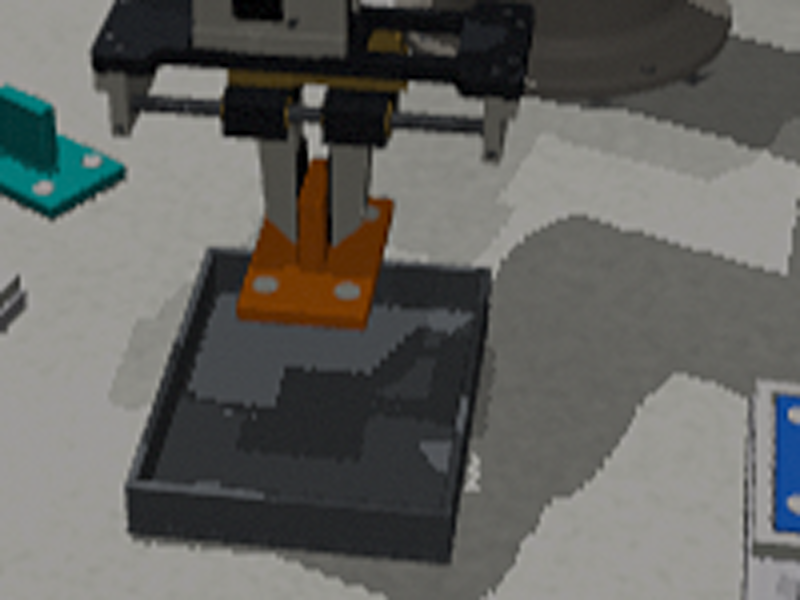

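Picture: the cartridge (315,280) is held level over the tray, which spans roughly (135–490, 250–560). I'll lower it.

Call:
{"api": "step_arm", "payload": {
  "series": "1 0 0 0.3 0 0 0;1 0 0 0.55 0 0 0;1 0 0 0.75 0 0 0;1 0 0 0.9 0 0 0;1 0 0 1 0 0 0;1 0 0 1 0 0 0"
}}

```text
time: 10.3
tool_pos: [441.2, -17.0, 29.1]
tcp_rot: [3.141, -0.002, -2.978]
contact_force: [-0.1, 0.4, -1.4]
grip_width: 12.1
finger_force: 30.0
```

Call:
{"api": "step_arm", "payload": {
  "series": "1 0 0 0.03 0 0 0;1 0 0 0.05 0 0 0;1 0 0 0.065 0 0 0;1 0 0 0.08 0 0 0;1 0 0 0.08 0 0 0;1 0 0 0.08 0 0 0"
}}

```text
time: 10.9
tool_pos: [441.8, -16.4, 23.6]
tcp_rot: [3.142, 0.0, -2.976]
contact_force: [-0.6, -0.2, -1.2]
grip_width: 12.1
finger_force: 30.0
```

Call:
{"api": "step_arm", "payload": {
  "series": "1 0 0 0.01 0 0 0;1 0 0 0.02 0 0 0;1 0 0 0.02 0 0 0;1 0 0 0.02 0 0 0"
}}

```text
time: 11.3
tool_pos: [441.9, -16.4, 23.1]
tcp_rot: [-3.141, 0.001, -2.976]
contact_force: [-4.0, 0.4, 15.2]
grip_width: 12.1
finger_force: 30.0
```

Contact (15 N upward). I'll release gently and rise.

Call:
{"api": "step_arm", "payload": {
  "series": "0.7 0 0 -0.01 0 0 0;0.4 0 0 -0.01 0 0 0;0.1 0 0 -0.01 0 0 0;0 0 0 -0.01 0 0 0;0 0 0 -0.01 0 0 0;0 0 0 -0.3 0 0 0;0 0 0 -0.7 0 0 0;0 0 0 -1 0 0 0;0 0 0 -1 0 0 0"
}}

```text
time: 12.2
tool_pos: [443.6, -16.8, 104.5]
tcp_rot: [-3.139, 0.006, -2.976]
contact_force: [-0.4, -0.2, -0.3]
grip_width: 45.6
finger_force: 0.0
```

Call:
{"api": "step_arm", "payload": {
  "series": "0 0 0 -0.5 0 0 0;0 0 0 -1 0 0 0;0 0 0 -1 0 0 0;0 0 0 -1 0 0 0"
}}

```text
time: 12.6
tool_pos: [441.7, -16.4, 181.6]
tcp_rot: [-3.141, 0.001, -2.976]
contact_force: [0.3, 0.4, -0.4]
grip_width: 45.9
finger_force: 0.0
```

```bash
python3 - <<'E'
from h import *
print(readout.get_obs()["contact_force"])
p=vision.capture("scene"); W=cloud(p); hsv=cv2.cvtColor(p["frame"],cv2.COLOR_RGB2HSV)
m=(p["depth"]>0)&(np.hypot(W[...,0]-442,W[...,1]+16)<80)&(hsv[...,0]>8)&(hsv[...,0]<25)&(hsv[...,1]>150)
pl=m&(W[...,2]<22); print(pl.sum(),W[pl].mean(0),np.percentile(W[pl][:,2],[5,50,95]))
c=p["frame"][180:340,120:500]
save("end.png",cv2.resize(c,None,fx=2,fy=2,interpolation=cv2.INTER_CUBIC))
E
```

```text
[ 0.26704005  0.43197256 -0.41382834]
811 [454.81903391 -11.94628496  14.81004912] [10.72596845 15.04503815 17.68529909]
```

View pics/end.png

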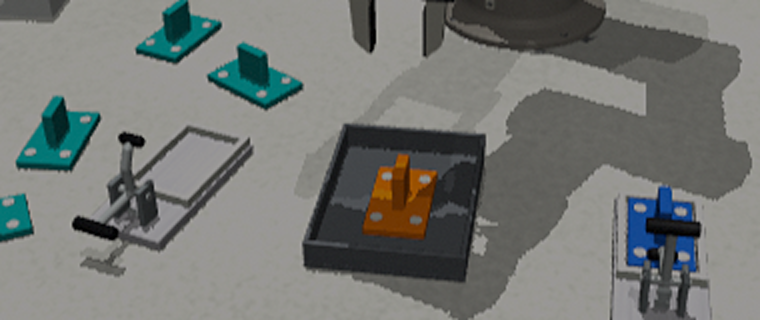

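Picture: the cartridge lies flat in the tray (400,200), the orange finger is up (130,150), and the blue cartridge is still clamped (660,235).

```bash
python3 -c "
from plant import order; print(order.close_job())"
```

```text
the job is handed in; nothing more can be done
None
```

The job is handed in: the orange cartridge lies flat in the return tray, its finger is up, and the blue cartridge is still clamped; no verdict came back.

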